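# Load the long cell into the spring-contact test cradle

## Task

Take the longer of the two cells from the rack and load it into the test cradle for a check before it goes into a road stud: press its flat end against the spring contact while its nub end is still clearly raised, then tip the nub end down so that the cell lies level and fully home, held between the spring contact and the fixed contact plate, and let go. Leave the short cell where it lies.

Things in the scene. Friction and masses are not known exactly. Their poses are not given: they have to be found in the camera images.
- long_cell: Long grey cylinder cell, 32 mm diameter, 72 mm long plus a steel nub (12 mm wide, 3 mm long) at one end; black band near the nub; 110 to 180 g. Lies level on the wooden rack, axis 36 mm up, over V saddles 29 mm wide and 25 mm high on a 10 mm base, so fingers pass on both sides. Origin mid-sleeve on the axis; +x to the nub; flat end at x = -36 mm. Nub points roughly away from the robot.
- nub_tip (a point): The tip of the long cell's nub, on its axis, 39 mm from its origin.
- short_cell: Short grey cell, not wanted: same 32 mm diameter and look, 47 mm long plus the 3 mm nub. Lies in the rack's other saddle, parallel to the long cell, 96 mm beside it. Origin mid-sleeve on the axis, +x to its nub. To be left alone.
- cradle: Test cradle, fixed: black base 136 x 62 x 10 mm. Origin at the underside below a seated cell's centre; +x along the bay from spring contact (nearer the robot) to contact plate; z up. Seated cell: origin at (0, 0, 36) mm, axis along x, nub to +x. Two V saddles 29 mm wide, 25 mm high, 8 mm thick at x = -24 and 24 mm; sides open for fingers. Spring housing starts at x = -52 mm, 44 mm high.
- contact_plate (a point): Centre of the fixed brass contact plate's face, where the nub of a seated cell touches: at (39, 0, 36) mm in the cradle's frame. The grey end block behind it is 44 mm wide, 13 mm thick, 42 mm high.
- spring_contact (a joint): Travel in m of the domed brass spring button (18 mm across, axis 32 mm up) towards the cradle's -x: 0 free, with its tip at cradle x = -28 mm (free gap 67 mm, 8 mm less than the cell); 0.008 with the cell seated; 0.020 at its stop, tip at x = -48 mm. Springs back by itself: 2 N to start it, 5 N at 8 mm, 9 N at the stop.
Mind the look-alikes: they are no part of the job. What is shaped like the long_cell but pink is not meant.

How it is judged:
By the outcome, as a careful person would: the job done as asked, in the order asked, and still so for the second after the job is handed in, with the robot touching nothing.
It also fails if it takes over 37 s, if anything falls off the work surface, if the arm or the gripper's body presses on something with over 40 N, if the wrist force passes 120 N, or if a joint passes its speed limit or range.

## Robot

A 6-joint arm with a two-finger parallel gripper is mounted at the origin on a cart in front of the work surface, level with it; the furniture and walls round the work are solid. World frame = base frame: x ahead of the robot, y to its left, z up, the work surface at z = 0. Lengths are in mm, angles in rad, forces in N, time in s.
With the tool pointing down it reaches from about 350 to 875 mm from the base axis. Payload 4.2 kg.
Tool frame: the origin (TCP) lies at the very end of the fingers, on their centre line; the grasp point (between the pads) lies arm.grip_depth behind it (arm.grip_depth is the distance from the TCP to the grasp point, in mm); z points along the fingers, y is the direction in which the jaws open and shut (so a half turn about z gives the same grasp; the last joint's range is limited). The gripper opens to 85 mm and grips with 20 to 120 N. Pads are 22 mm wide; open, the fingers measure 114 mm over their backs; the gripper's body (76 mm by 85 mm) begins 54 mm behind the grasp point. The pads swing forward as they close: fully open they stand 13 mm farther back than shut.
Start: joints at [1.584, 0.385, 0.008, 0, -1.194, -0.259], TCP at [152.051, 606.201, 231.312] pointing down, gripper open.
Joint ranges: [-3.14, 3.14], [-1.21, 2.06], [-1.07, 1.41], [-3.16, 2.05], [-2.99, -0.16], [-3.1, 3.1]. Speed limits (rad/s): [2.79, 2.79, 3.14, 3.14, 3.14, 3.14].

## Interface

Orientations are given as a unit quaternion [x, y, z, w].
In Python, from bench import arm, optics, workorder gives the robot as it stands. The module is installed in compiled form; this text tells all that it offers.
- The arm moves only by the tool play_rows, never from a script. Its arguments are lists of equal length, an entry for each row: "travel": the shift along the tool's x, y, z in m, a list of three; "rotation": the turn, a rotation vector about the tool's x, y, z in rad, a list of three; "grip": the opening, from 0 (shut) to 1 (fully open). In form: {"travel": [[x, y, z], ...], "rotation": [[rx, ry, rz], ...], "grip": [grip, ...]}. A call has 1 to 12 rows; each row shifts and turns the commanded pose from where the row before left it, along the tool's axes as they then stand; what a row does not reach is not made up. A row lasts 1/12 s, in which the tool goes at most 41.7 mm and 7.16 degrees, less where a joint would pass 70% of its speed; a pose out of reach is approached as far as the arm can. A call is refused whole if a number of a shift passes 0.0417 or a number of a turn 0.125, either way. A call with a gripper value outside its range is refused whole. The fingers move at their own pace and stop on an object; the grip force is fixed at half the most. Time passes only in rows, so rows that do not move let the fingers close. It gives the time, the measured TCP pose, the force and the opening at its end, in the units of the state.
- arm.read_state(): the state, without advancing time (a new reading comes with each control period).
- optics.get_image(name): name is "scene" or "top" or "wrist"; returns a dict with "image" (480x640x3 uint8, blue, green, red), "depth" (480x640 float32, mm along the optical axis (not along the pixel's ray), 0 where there is no reading), "camera_matrix" (3x3 intrinsics, pixels), "k1" (the pictures are not rectified: a ray, as slopes to the right and down, at radius r is drawn at 1 + k1 r^2 times it, then the intrinsics apply), "R" (3x3) and "t" (3): a world point X has camera coordinates R X + t; the wrist camera has in their place "hand_eye" (4x4, takes a point from camera to tool coordinates, whose origin is the TCP and whose axes are the flange's). Camera axes: x right, y down, z forward; pixel columns grow to the right and rows downward; lengths in mm; the calibration is good to about 2 mm. A picture is of the moment at which its call begins: read the wrist's pose just before it.
- workorder.job_done(): hands the job in, once; it reports no verdict.
The state is a dict: "clock": time; "joints": joint angles; "joint_vel": joint speeds; "joint_efforts": joint torques, N m; "position": TCP position; "ee_rot": TCP orientation; "contact_force": force on the tool from outside, world axes, zero at the start; "wrist_torque": the same for the moment, N m; "gripper_width": finger opening in mm.
Only numpy, scipy, OpenCV 4.12 (cv2) and the standard library are available. Lean on these libraries where they do the work, as an engineer would, in place of code of your own. Each camera call takes 0.05 s, during which the arm holds its last target. There are 200 camera calls.

## Working session

There is one attempt and no reset: what is moved stays moved. The work goes in short steps, Python scripts to look and compute and a tool call to move; the robot and the scene stay as the last step left them, time stands still between calls to the robot, and variables do not carry over. Pictures are saved under pics/ and viewed, about 8 in all and at most 12, crops included, and the job is handed in when it is done.

Besides the shell and the picture viewer there is one more tool, called after "Emit:" as name(argument=value, ...) on one line, values as JSON. play_rows: Moves the arm, as the interface text tells. Its arguments: {"type":"object","properties":{"travel":{"type":"array","items":{"type":"array","items":{"type":"number"}}},"rotation":{"type":"array","items":{"type":"array","items":{"type":"number"}}},"grip":{"type":"array","items":{"type":"number"}}},"required":["travel","rotation","grip"]}

```bash
mkdir -p pics; cat > h.py <<'E'
import numpy as np, cv2
from bench import arm, optics, workorder
from scipy.spatial.transform import Rotation as Ro
def cam(name):
    s=arm.read_state(); g=optics.get_image(name)
    if name=="wrist":
        T=np.eye(4);T[:3,:3]=Ro.from_quat(s["ee_rot"]).as_matrix();T[:3,3]=s["position"]
        M=T@np.array(g["hand_eye"]); g["Rw"]=M[:3,:3];g["c"]=M[:3,3]
    else:
        R=np.array(g["R"]);g["Rw"]=R.T;g["c"]=-R.T@np.array(g["t"])
    return g
def rays(g,uv):
    K=np.array(g["camera_matrix"]);uv=np.atleast_2d(uv).astype(float)
    d=(uv-K[[0,1],[2,2]])/K[[0,1],[0,1]];s=d.copy()
    for _ in range(20): s=d/(1+g["k1"]*(s**2).sum(1,keepdims=True))
    return np.c_[s,np.ones(len(s))]@g["Rw"].T
def plane(g,uv,z):
    r=rays(g,uv);return g["c"]+r*((z-g["c"][2])/r[:,2:3])
def cloud(g):
    v,u=np.mgrid[0:480,0:640];r=rays(g,np.c_[u.ravel(),v.ravel()])
    return (g["c"]+r*np.asarray(g["depth"]).reshape(-1,1)).reshape(480,640,3)
E
python3 - <<'E'
from h import *
s=arm.read_state();print(s,arm.grip_depth)
for n in("scene","top","wrist"):
    g=cam(n);cv2.imwrite(f"pics/{n}0.png",g["image"]);print(n,g["c"].round(),g["Rw"].round(2).tolist(),g["k1"],np.array(g["camera_matrix"])[0])
E
```

```text
{'clock': 0.0, 'joints': array([ 1.58357173e+00,  3.85582695e-01,  6.64944844e-03, -4.95486556e-04,
       -1.19401849e+00, -2.58575273e-01]), 'joint_vel': array([-3.53841578e-05,  1.68499352e-03, -1.68339209e-03,  1.14383585e-03,
        1.44728617e-03, -1.89749576e-03]), 'joint_efforts': array([-1.30682874e-03, -3.92288911e+01,  1.88398021e+01,  4.18617457e+00,
       -4.64544370e-03, -3.36777262e-06]), 'position': array([151.93793922, 605.65530481, 230.2155803 ]), 'ee_rot': array([ 9.92445493e-01, -1.22681415e-01, -8.23811437e-05,  1.09894611e-03]), 'contact_force': array([ 0.31359103, -0.99088339, -0.69214052]), 'wrist_torque': array([-0.00812846,  0.07309133,  0.07726834]), 'gripper_width': 86.10780184587915} 18.700000000000003
scene [ 17. 457. 571.] [[-0.64, -0.48, 0.6], [-0.77, 0.37, -0.52], [0.02, -0.79, -0.61]] -0.14164806502640465 [560.98028827   0.         311.01045023]
top [443.  18. 895.] [[-0.02, -0.99, 0.11], [-1.0, 0.02, -0.0], [0.0, -0.11, -0.99]] -0.0201886816956157 [460.08500829   0.         321.44873523]
wrist [221. 589. 373.] [[-0.24, -0.93, -0.27], [-0.97, 0.23, 0.07], [0.0, 0.28, -0.96]] -0.039403950835654455 [430.17307629   0.         316.94166403]
```

View pics/top0.png

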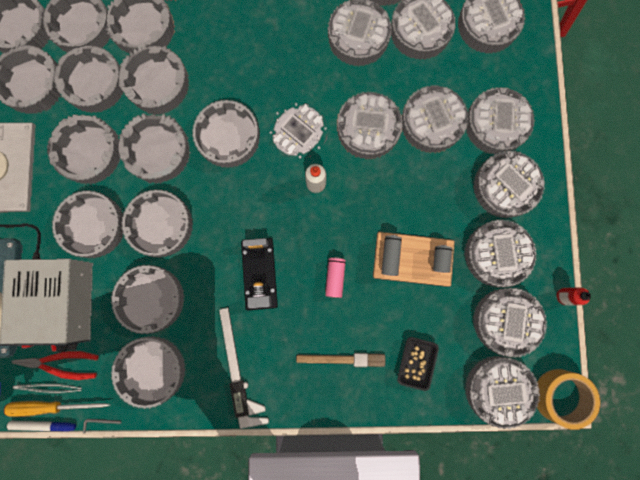

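View pics/scene0.png

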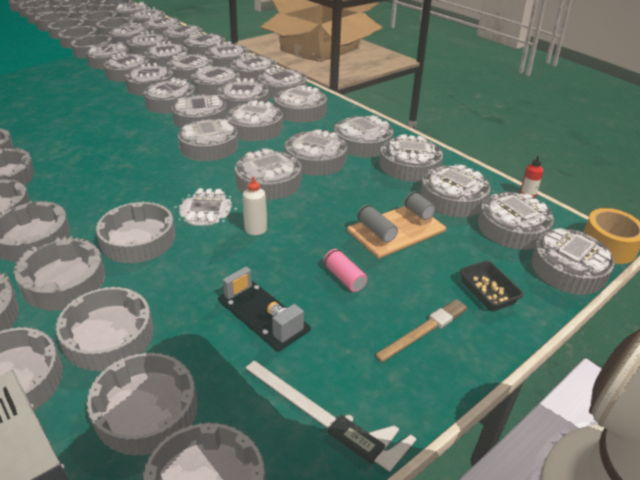

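The top view shows the rack at (414,259), with the long cell at about (391,256) and the short cell at (442,259). The cradle is at (259,273), spring housing at (261,293) and plate at (256,243). The pink decoy is at (336,278). The scene view agrees.

```bash
python3 - <<'E'
from h import *
g=cam("top");P=cloud(g);im=g["image"]
c=im[215:325,225:465];cv2.imwrite("pics/crop1.png",cv2.resize(c,None,fx=3.3,fy=3.3,interpolation=cv2.INTER_CUBIC))
hsv=cv2.cvtColor(im,cv2.COLOR_BGR2HSV)
def rect(m,n):
    N,l,st,_=cv2.connectedComponentsWithStats(m.astype(np.uint8))
    i=1+st[1:,4].argmax();ys,xs=np.where(l==i);p=P[ys,xs];p=p[p[:,2]!=g["c"][2]]
    print(n,st[i],"z",np.percentile(p[:,2],[5,50,95]).round(1));return np.c_[xs,ys],p
win=np.zeros((480,640),bool)
for n,(x0,x1,y0,y1),z in[("long",(378,408,230,282),30),("short",(428,460,240,280),30)]:
    w=win.copy();w[y0:y1,x0:x1]=1
    uv,p=rect(w&(P[...,2]>z)&(P[...,2]<70),n)
    q=p[:,:2];r=cv2.minAreaRect(q.astype(np.float32));print(r, p[:,2].max())
w=win.copy();w[225:320,230:290]=1
uv,p=rect(w&(im.max(2)<60)&(P[...,2]<20),"base")
q=plane(g,uv,10)[:,:2];print(cv2.minAreaRect(q.astype(np.float32)))
for n,y0,y1 in(("plate",228,258),("hous",275,312)):
    w=win.copy();w[y0:y1,230:290]=1
    uv,p=rect(w&(P[...,2]>36)&(P[...,2]<60),n);print(cv2.minAreaRect(p[:,:2].astype(np.float32)))
E
```

```text
long [381 235  21  41 680] z [38.4 48.4 52.5]
((522.602783203125, -116.72879028320312), (31.46780776977539, 74.97325134277344), 82.23446655273438) 54.9698339418278
short [433 245  20  28 465] z [36.5 48.7 52.6]
((514.6741943359375, -212.54721069335938), (31.88650131225586, 50.332279205322266), 82.15987396240234) 54.946086152910425
base [ 241  229   37   82 1624] z [-0.2  8.6 12.4]
((502.869384765625, 135.99411010742188), (154.93685913085938, 62.42842102050781), 4.024343490600586)
plate [243 238  24   9 161] z [37.5 40.5 43.2]
((550.0350952148438, 139.2567138671875), (13.587239265441895, 43.55170822143555), 4.0455145835876465)
hous [248 282  22  26 306] z [36.8 42.4 45.5]
((452.82659912109375, 131.3109893798828), (39.10896682739258, 46.15787887573242), 88.9018783569336)
```

View pics/crop1.png

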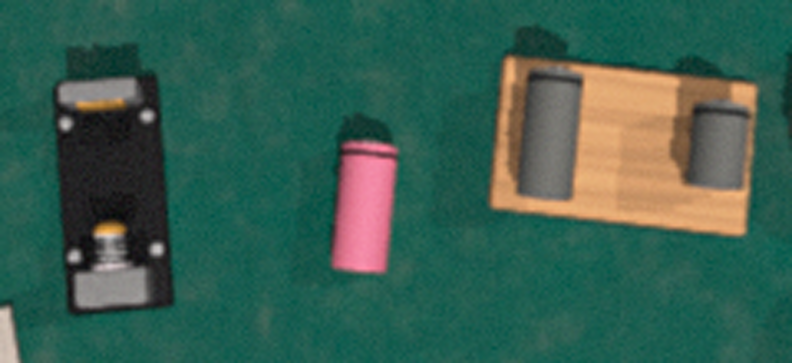

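Emit:
play_rows(travel=[[0.022,0.025,0],[0.022,0.025,0],[0.022,0.025,0],[0.022,0.025,0],[0.022,0.025,0],[0.022,0.025,0],[0.022,0.025,0],[0.022,0.025,0],[0.022,0.025,0],[0.022,0.025,0],[0.022,0.025,0],[0.022,0.025,0]], rotation=[[0,0,0],[0,0,0],[0,0,0],[0,0,0],[0,0,0],[0,0,0],[0,0,0],[0,0,0],[0,0,0],[0,0,0],[0,0,0],[0,0,0]], grip=[1,1,1,1,1,1,1,1,1,1,1,1])

```text
clock: 1.2
position: [335.4, 249.4, 231.4]
ee_rot: [0.992, -0.122, 0.0, -0.0]
contact_force: [0.3, -0.1, 0.7]
gripper_width: 85.1
```

Emit:
play_rows(travel=[[0.022,0.025,0],[0.022,0.025,0],[0.022,0.025,0],[0.022,0.025,0],[0.022,0.025,0],[0.022,0.025,0],[0.022,0.025,0],[0.022,0.025,0],[0.022,0.025,0],[0.022,0.025,0],[0.022,0.025,0],[0.01,0.01,0]], rotation=[[0,0,-0.055],[0,0,-0.055],[0,0,0],[0,0,0],[0,0,0],[0,0,0],[0,0,0],[0,0,0],[0,0,0],[0,0,0],[0,0,0],[0,0,0]], grip=[1,1,1,1,1,1,1,1,1,1,1,1])

```text
clock: 2.2
position: [542.9, -71.2, 230.8]
ee_rot: [0.998, -0.069, -0.0, 0.0]
contact_force: [-0.6, 0.4, -0.2]
gripper_width: 85.4
```

```bash
cat >> h.py <<'E'
def pose():
    s=arm.read_state();R=Ro.from_quat(s["ee_rot"]);x=R.as_matrix()[:,0];z=R.as_matrix()[:,2]
    print("t",round(s["clock"],2),"p",s["position"].round(1),"yaw",np.degrees(np.arctan2(x[1],x[0])).round(2),"pitch",np.degrees(np.arcsin(x[2])).round(2),"z",z.round(3),"F",s["contact_force"].round(1),"w",round(s["gripper_width"],1),"q",s["joints"].round(2))
    return s["position"],R
def go(p,yaw,pitch=0):
    "remaining shift (tool axes, mm) and turn to target TCP pose; pitch = nub up, deg"
    p0,R=pose();G=Ro.from_euler("ZY",[yaw,-pitch],degrees=True)*Ro.from_euler("x",180,degrees=True)
    print("shift mm",R.inv().apply(np.array(p)-p0).round(1),"turn",(R.inv()*G).as_rotvec().round(4))
E
python3 - <<'E'
from h import *
go([521,-116.5,19],-7.8)
g=cam("wrist");cv2.imwrite("pics/w1.png",g["image"])
E
```

```text
t 2.2 p [542.9 -71.2 230.8] yaw -7.94 pitch -0.01 z [-0.    -0.001 -1.   ] F [-0.6  0.4 -0.2] w 85.4 q [ 0.17  0.25 -0.18  0.   -1.13  1.27]
shift mm [-15.4  47.8 211.8] turn [ 0.0007  0.0002 -0.0025]
```

View pics/w1.png

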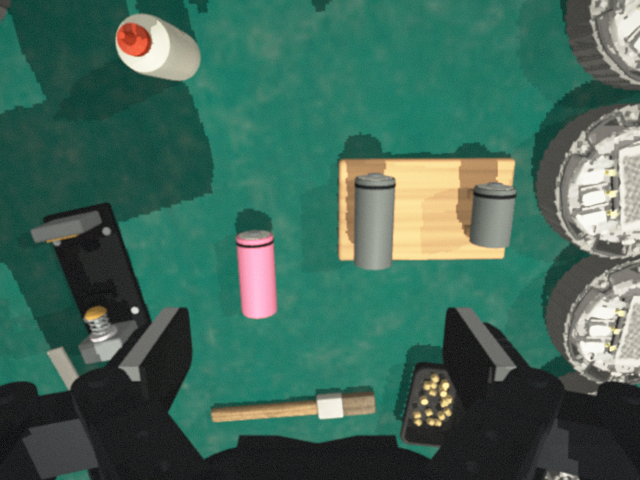

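The wrist view shows the long cell at (375,222), the short cell at (493,215) and the cradle at (95,280), partly behind the left finger. I'll measure again from here.

```bash
python3 - <<'E'
from h import *
pose();g=cam("wrist");P=cloud(g);ok=np.asarray(g["depth"])>0
def r(n,x0,x1,y0,y1,z0,z1):
    w=np.zeros((480,640),bool);w[y0:y1,x0:x1]=1;m=(w&ok&(P[...,2]>z0)&(P[...,2]<z1)).astype(np.uint8)
    N,l,st,_=cv2.connectedComponentsWithStats(m);i=1+st[1:,4].argmax();p=P[l==i]
    print(n,st[i],"z",np.percentile(p[:,2],[5,50,98]).round(1),np.array(cv2.minAreaRect(p[:,:2].astype(np.float32))[0]).round(1),np.array(cv2.minAreaRect(p[:,:2].astype(np.float32))[1:][0]).round(1),cv2.minAreaRect(p[:,:2].astype(np.float32))[2])
r("long",345,405,160,280,32,60);r("short",465,522,170,255,32,60)
r("plate",20,112,200,250,34,60);r("hous",75,140,320,370,39,60);r("button",75,115,300,335,20,60)
r("base",35,150,200,330,5,15)
E
```

```text
t 2.25 p [543.5 -71.5 230.6] yaw -7.99 pitch -0.01 z [-0.    -0.001 -1.   ] F [ 2.2 -0.6  0.7] w 85.5 q [ 0.17  0.26 -0.18  0.   -1.13  1.27]
long [ 353  174   42   97 3697] z [39.7 49.3 52.5] [ 522.4 -114.6] [31.6 75.4] 82.82874298095703
short [ 469  183   48   66 2568] z [36.1 49.  52.4] [ 514.9 -210.5] [31.3 50.1] 82.62005615234375
plate [ 30 219  57  24 858] z [36.3 41.2 43. ] [549.3 141. ] [14.  44.1] 3.933242082595825
hous [ 78 335  46  31 905] z [40.2 43.2 44.7] [441.4 133.8] [22.9 41.5] 7.513124465942383
button [ 85 307  30  28 546] z [25.7 35.2 40.4] [463.5 134.4] [23.4 24.9] 88.04017639160156
base [  43  204  107  126 6013] z [ 7.4  9.4 13. ] [501.2 137.6] [119.7  62.7] 4.068750858306885
```

Emit:
play_rows(travel=[[-0.0054,0.0154,0.01],[-0.0054,0.0154,0.02],[-0.0054,0.0154,0.03],[0,0,0.03],[0,0,0.03],[0,0,0.03],[0,0,0.02],[0,0,0],[0,0,0]], rotation=[[0,0,-0.009],[0,0,0],[0,0,0],[0,0,0],[0,0,0],[0,0,0],[0,0,0],[0,0,0],[0,0,0]], grip=[1,1,1,1,1,1,1,1,1])

```text
clock: 3.05
position: [518.8, -111.3, 61.0]
ee_rot: [0.998, -0.063, -0.001, 0.0]
contact_force: [-0.3, 0.7, -0.2]
gripper_width: 85.0
```

```bash
python3 - <<'E'
from h import *
go([520.9,-115,19],-7.4)
g=cam("wrist");cv2.imwrite("pics/w2.png",g["image"])
P=cloud(g);z=P[...,2];m=((np.asarray(g["depth"])>0)&(z>32)&(z<60)&(abs(P[...,0]-521)<60)&(abs(P[...,1]+115)<32)).astype(np.uint8)
p=P[m>0];print(len(p),cv2.minAreaRect(p[:,:2].astype(np.float32)))
E
```

```text
t 3.05 p [ 518.8 -111.3   61. ] yaw -7.18 pitch -0.12 z [-0.002 -0.    -1.   ] F [-0.3  0.7 -0.2] w 85.0 q [ 0.09  0.42 -0.44  0.   -0.72  1.35]
shift mm [ 2.6  3.4 42. ] turn [0.0006 0.0021 0.0038]
13578 ((522.3477783203125, -114.9332275390625), (32.17463684082031, 75.45379638671875), 83.0469970703125)
```

View pics/w2.png

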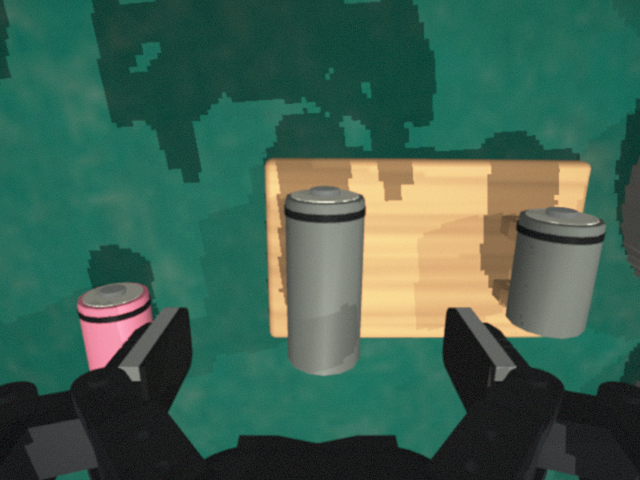

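The long cell is at (325,280), between the fingers, with its nub facing away. The short cell and the pink one are outside the jaws.

Emit:
play_rows(travel=[[0.0026,0.0034,0.01],[0,0,0.02],[0,0,0.012],[0,0,0],[0,0,0],[0,0,0],[0,0,0],[0,0,0],[0,0,0],[0,0,0],[0,0,0],[0,0,0]], rotation=[[0,0,0],[0,0,0],[0,0,0],[0,0,0],[0,0,0],[0,0,0],[0,0,0],[0,0,0],[0,0,0],[0,0,0],[0,0,0],[0,0,0]], grip=[1,1,1,1,0,0,0,0,0,0,0,0])

```text
clock: 4.1
position: [522.9, -115.0, 20.7]
ee_rot: [0.998, -0.063, 0.002, -0.0]
contact_force: [-0.2, 4.8, 6.0]
gripper_width: 30.1
```

```bash
python3 -c "
from h import *
pose()"
```

```text
t 4.1 p [ 522.9 -115.    20.7] yaw -7.23 pitch 0.18 z [ 0.003  0.001 -1.   ] F [-0.2  4.8  6. ] w 30.1 q [ 0.09  0.48 -0.46 -0.   -0.62  1.36]
```

Emit:
play_rows(travel=[[0,0,-0.01],[0,0,-0.02],[0,0,-0.03],[0,0,-0.035],[0,0,-0.035],[0,0,0],[0,0,0],[0,0,0]], rotation=[[0,0,0],[0,0,0],[0,0,0],[0,0,0],[0,0,-0.05],[0,0,-0.07],[0,0,-0.075],[0,0,0]], grip=[0,0,0,0,0,0,0,0])

```text
clock: 4.77
position: [521.1, -116.0, 150.3]
ee_rot: [0.999, 0.034, 0.0, -0.0]
contact_force: [-0.3, -0.4, -3.2]
gripper_width: 30.2
```

Emit:
play_rows(travel=[[0.001,-0.02,0],[0.0012,-0.03,0],[0.0012,-0.032,0],[0.0012,-0.032,0],[0.0012,-0.032,0],[0.0012,-0.032,0],[0.0012,-0.03,0],[0.001,-0.025,0],[0.001,-0.019,0],[0,0,0],[0,0,0]], rotation=[[0,0,0],[0,0,0],[0,0,0],[0,0,0],[0,0,0],[0,0,0],[0,0,0],[0,0,0],[0,0,0],[0,0,0],[0,0,0]], grip=[0,0,0,0,0,0,0,0,0,0,0])

```text
clock: 5.68
position: [514.0, 136.7, 148.7]
ee_rot: [0.999, 0.034, -0.001, 0.0]
contact_force: [-0.5, -0.2, -1.8]
gripper_width: 30.1
```

```bash
python3 - <<'E'
from h import *
pose()
g=cam("wrist");cv2.imwrite("pics/w3.png",g["image"])
P=cloud(g);ok=np.asarray(g["depth"])>0
np.savez("w3.npz",P=P,ok=ok)
E
```

```text
t 5.68 p [514.  136.7 148.7] yaw 3.92 pitch -0.1 z [-0.002 -0.001 -1.   ] F [-0.5 -0.2 -1.8] w 30.1 q [ 0.57  0.31 -0.34 -0.   -0.93  1.07]
```

View pics/w3.png

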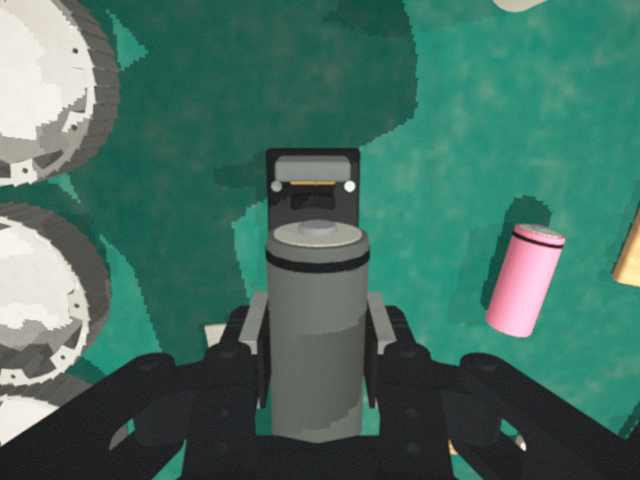

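The cell is held straight, with its nub at (317,228). The cradle's end block is beyond it at (313,168), nearly in line.

```bash
python3 - <<'E'
from h import *
d=np.load("w3.npz");P=d["P"];ok=d["ok"]
def r(n,x0,x1,y0,y1,z0,z1):
    w=np.zeros((480,640),bool);w[y0:y1,x0:x1]=1;m=(w&ok&(P[...,2]>z0)&(P[...,2]<z1))
    p=P[m];a=cv2.minAreaRect(p[:,:2].astype(np.float32));print(n,len(p),"z",np.percentile(p[:,2],[2,50,98]).round(1),np.round(a[0],1),np.round(a[1],1),round(a[2],2));return p
r("plate",255,370,148,188,36,50);r("base",255,370,145,222,6,14)
p=r("sleeve",262,378,245,432,155,195)
q=p[p[:,2]>np.percentile(p[:,2],80)];A=np.c_[q[:,:2]-q[:,:2].mean(0),np.ones(len(q))];print("slope",np.linalg.lstsq(A,q[:,2],rcond=None)[0])
f=r("face+nub",262,378,212,250,140,195);print("nub x",np.percentile(f[:,0],[50,90,97,99.5]))
E
python3 - <<'E'
import sys;sys.path.insert(0,'.')
from h import *
pose();g=cam("scene");cv2.imwrite("pics/s1.png",g["image"])
g=cam("top");P=cloud(g);z=P[...,2];d=np.asarray(g["depth"])>0
for n,a,b in(("plate",36,47),):
    m=d&(z>a)&(z<b)&(abs(P[...,0]-550)<14)&(abs(P[...,1]-139)<35);p=P[m];print(n,len(p),cv2.minAreaRect(p[:,:2].astype(np.float32)))
E
```

```text
plate 1690 z [38.1 41.5 43.1] [549.3 142.1] [14.  43.8] 4.28
base 4117 z [ 7.4  9.7 12.3] [536.3 141.1] [49. 62.] 3.91
sleeve 20109 z [167.6 177.7 186.3] [513.7 136.2] [71.  39.2] 2.69
slope [-1.98396629e-02 -1.10967785e-01  1.81186393e+02]
face+nub 2571 z [155.3 169.1 178.3] [548.  139.2] [ 7.7 32.6] 4.04
nub x [548.8499456  551.07609754 551.50748044 551.74156008]
t 5.73 p [513.9 136.  148.8] yaw 3.87 pitch -0.1 z [-0.002 -0.001 -1.   ] F [-0.7 -0.7 -1.8] w 30.2 q [ 0.56  0.31 -0.34 -0.   -0.93  1.07]
plate 7 ((555.0328369140625, 119.48552703857422), (6.780782222747803, 2.2542073726654053), 24.4411563873291)
```

Emit:
play_rows(travel=[[0,0,0],[0,0,0],[0,0,0],[0,0,0],[0,0,0],[0,0,0]], rotation=[[0,0.075,0],[0,0.12,0],[0,0.12,0],[0,0.12,0],[0,0,0],[0,0,0]], grip=[0,0,0,0,0,0])

```text
clock: 6.33
position: [523.6, 123.7, 153.4]
ee_rot: [0.984, 0.026, 0.177, 0.007]
contact_force: [0.9, 0.7, -1.4]
gripper_width: 30.2
```

```bash
cat >> h.py <<'E'
O=np.array([504.1,138.3]);Y=4.0
def tcp(f,th):
    t=np.radians(th);tx=np.array([np.cos(t),np.sin(t)]);tz=np.array([np.sin(t),-np.cos(t)])
    p=np.array(f)+36*tx+1.3*tx+15.4*tz;y=np.radians(Y)
    return [O[0]+p[0]*np.cos(y),O[1]+p[0]*np.sin(y),p[1]]
E
python3 - <<'E'
from h import *
for f in((-23,75),(-23,38),(-41,38)): print(f,np.round(tcp(f,25),1));go(tcp(f,25),Y,25)
E
```

```text
(-23, 75) [521.4 139.5  76.8]
t 6.33 p [523.6 123.7 153.4] yaw 3.31 pitch 20.32 z [ 0.348 -0.004 -0.938] F [ 0.9  0.7 -1.4] w 30.2 q [ 0.61  0.17 -0.75  0.53 -0.41  0.56]
shift mm [-27.8 -17.6  71. ] turn [ 0.0287  0.0818 -0.0102]
(-23, 38) [521.4 139.5  39.8]
t 6.33 p [523.6 123.7 153.4] yaw 3.31 pitch 20.32 z [ 0.348 -0.004 -0.938] F [ 0.9  0.7 -1.4] w 30.2 q [ 0.61  0.17 -0.75  0.53 -0.41  0.56]
shift mm [-40.7 -18.4 105.7] turn [ 0.0287  0.0818 -0.0102]
(-41, 38) [503.4 138.3  39.8]
t 6.33 p [523.6 123.7 153.4] yaw 3.31 pitch 20.32 z [ 0.348 -0.004 -0.938] F [ 0.9  0.7 -1.4] w 30.2 q [ 0.61  0.17 -0.75  0.53 -0.41  0.56]
shift mm [-57.6 -18.1  99.4] turn [ 0.0287  0.0818 -0.0102]
```

```bash
python3 - <<'E'
from h import *
for f in((-23,75),(-23,39)): print(f,np.round(tcp(f,20),1));go(tcp(f,20),Y,20)
E
```

```text
(-23, 75) [521.4 139.5  73.3]
t 6.33 p [523.6 123.7 153.4] yaw 3.31 pitch 20.32 z [ 0.348 -0.004 -0.938] F [ 0.9  0.7 -1.4] w 30.2 q [ 0.61  0.17 -0.75  0.53 -0.41  0.56]
shift mm [-29.  -17.7  74.3] turn [ 0.0283 -0.0054 -0.0114]
(-23, 39) [521.4 139.5  37.3]
t 6.33 p [523.6 123.7 153.4] yaw 3.31 pitch 20.32 z [ 0.348 -0.004 -0.938] F [ 0.9  0.7 -1.4] w 30.2 q [ 0.61  0.17 -0.75  0.53 -0.41  0.56]
shift mm [-41.5 -18.5 108. ] turn [ 0.0283 -0.0054 -0.0114]
```

Emit:
play_rows(travel=[[0,0,0],[-0.004,-0.004,0.008],[-0.005,-0.004,0.012],[-0.005,-0.004,0.013],[-0.005,-0.004,0.013],[-0.005,-0.002,0.013],[-0.005,0,0.013],[0,0,0.002],[0,0,0],[0,0,0]], rotation=[[0.014,0,-0.005],[0.014,-0.005,-0.006],[0,0,0],[0,0,0],[0,0,0],[0,0,0],[0,0,0],[0,0,0],[0,0,0],[0,0,0]], grip=[0,0,0,0,0,0,0,0,0,0])

```text
clock: 7.17
position: [525.8, 145.0, 87.0]
ee_rot: [0.985, 0.034, 0.169, -0.004]
contact_force: [-0.1, 1.2, -2.2]
gripper_width: 30.3
```

```bash
python3 - <<'E'
from h import *
for f in((-23,75),(-23,39)): print(f,np.round(tcp(f,20),1));go(tcp(f,20),Y,20)
E
```

```text
(-23, 75) [521.4 139.5  73.3]
t 7.17 p [525.8 145.   87. ] yaw 3.98 pitch 19.5 z [ 0.333  0.02  -0.943] F [-0.1  1.2 -2.2] w 30.3 q [ 0.49  0.27 -0.91  1.05 -0.16  0.12]
shift mm [-9.1  5.2 11.4] turn [ 0.0036  0.0088 -0.0004]
(-23, 39) [521.4 139.5  37.3]
t 7.17 p [525.8 145.   87. ] yaw 3.98 pitch 19.5 z [ 0.333  0.02  -0.943] F [-0.1  1.2 -2.2] w 30.3 q [ 0.49  0.27 -0.91  1.05 -0.16  0.12]
shift mm [-21.1   5.1  45.3] turn [ 0.0036  0.0088 -0.0004]
```

Joint 5 is at its limit, so the tool can't lean back this far here. I'll put the cell back in the rack and regrasp it with the tool leaning the other way. The tool will then be upright while the nub is raised.

Emit:
play_rows(travel=[[0.002,0,-0.01],[0.003,0,-0.012],[0,0,-0.012],[0,0,-0.012],[0,0,-0.01],[0,0,0],[0,0,0]], rotation=[[0,-0.03,0],[0,-0.06,0],[0,-0.06,0],[0,-0.06,0],[0,-0.06,0],[0,-0.06,0],[0,-0.01,0]], grip=[0,0,0,0,0,0,0])

```text
clock: 7.75
position: [535.9, 134.4, 132.9]
ee_rot: [0.998, 0.027, 0.06, 0.013]
contact_force: [0.8, -0.3, -2.0]
gripper_width: 30.6
```

```bash
python3 - <<'E'
from h import *
go([521,-115,100],-7.2)
E
```

```text
t 7.75 p [535.9 134.4 132.9] yaw 3.2 pitch 6.89 z [ 0.121 -0.022 -0.992] F [ 0.8 -0.3 -2. ] w 30.6 q [ 0.59  0.31 -0.44  0.13 -0.74  0.95]
shift mm [-32.5 247.3  36.3] turn [ 0.0175 -0.1225  0.1796]
```

Emit:
play_rows(travel=[[0,0,0],[0,0,0],[0,0,0],[0.002,0.028,0],[0.002,0.032,0],[0.002,0.032,0],[0.002,0.032,0],[0.002,0.032,0],[0.002,0.032,0],[0.002,0.032,0],[0.002,0.029,0],[0,0,0]], rotation=[[0.006,-0.041,0.06],[0.006,-0.041,0.06],[0.006,-0.041,0.06],[0,0,0],[0,0,0],[0,0,0],[0,0,0],[0,0,0],[0,0,0],[0,0,0],[0,0,0],[0,0,0]], grip=[0,0,0,0,0,0,0,0,0,0,0,0])

```text
clock: 8.75
position: [516.1, -121.2, 131.5]
ee_rot: [0.998, -0.066, -0.002, 0.003]
contact_force: [-0.3, -0.4, -1.4]
gripper_width: 30.5
```

```bash
python3 - <<'E'
from h import *
go([522,-115,60],-7.2)
E
```

```text
t 8.75 p [ 516.1 -121.2  131.5] yaw -7.54 pitch -0.22 z [-0.005 -0.006 -1.   ] F [-0.3 -0.4 -1.4] w 30.5 q [ 0.08  0.32 -0.36  0.01 -0.89  1.36]
shift mm [ 5.3 -7.4 71.5] turn [ 0.0062  0.0038 -0.0059]
```

Emit:
play_rows(travel=[[0.0027,-0.0037,0.01],[0.0027,-0.0037,0.02],[0,0,0.025],[0,0,0.02],[0,0,0.01],[0,0,0],[0,0,0]], rotation=[[0.006,0.004,-0.006],[0,0,0],[0,0,0],[0,0,0],[0,0,0],[0,0,0],[0,0,0]], grip=[0,0,0,0,0,0,0])

```text
clock: 9.33
position: [523.9, -111.2, 47.0]
ee_rot: [0.998, -0.06, 0.0, 0.0]
contact_force: [0.5, 0.2, -1.3]
gripper_width: 30.6
```

```bash
python3 - <<'E'
from h import *
go([522,-115,21],-7.2)
E
```

```text
t 9.33 p [ 523.9 -111.2   47. ] yaw -6.87 pitch 0.03 z [ 0.    -0.001 -1.   ] F [ 0.5  0.2 -1.3] w 30.6 q [ 0.09  0.44 -0.44  0.   -0.69  1.36]
shift mm [-1.4  4.  26. ] turn [ 0.0007 -0.0005  0.0058]
```

Emit:
play_rows(travel=[[-0.0014,0.004,0.006],[0,0,0.01],[0,0,0.007],[0,0,0.002],[0,0,0],[0,0,0]], rotation=[[0,0,0.005],[0,0,0],[0,0,0],[0,0,0],[0,0,0],[0,0,0]], grip=[0,0,0,0,0,0])

```text
clock: 9.83
position: [522.1, -115.4, 21.8]
ee_rot: [0.998, -0.063, 0.0, 0.0]
contact_force: [0.8, -0.4, -2.1]
gripper_width: 29.8
```

```bash
python3 - <<'E'
from h import *
go([522,-115,21],-7.2)
E
```

```text
t 9.83 p [ 522.1 -115.4   21.8] yaw -7.19 pitch 0.05 z [ 0.001 -0.001 -1.   ] F [ 0.8 -0.4 -2.1] w 29.8 q [ 0.09  0.48 -0.46  0.   -0.63  1.36]
shift mm [-0.2 -0.4  0.8] turn [ 0.0006 -0.0008  0.0001]
```

Emit:
play_rows(travel=[[0,0,0.0015],[0,0,0],[0,0,0],[0,0,0],[0,0,0],[0,0,0],[-0.002,0,-0.001],[-0.002,0,0],[-0.002,0,-0.001],[-0.001,0,0],[0,0,0],[0,0,0]], rotation=[[0,0,0],[0,0,0],[0,0,0],[0,0,0],[0,0,0],[0,0,0],[0,-0.096,0],[0,-0.096,0],[0,-0.096,0],[0,-0.096,0],[0,0,0],[0,0,0]], grip=[0,0,1,1,1,1,1,1,1,1,1,1])

```text
clock: 10.83
position: [515.6, -114.6, 22.0]
ee_rot: [0.98, -0.062, -0.19, -0.012]
contact_force: [-0.0, -0.3, 0.7]
gripper_width: 85.6
```

```bash
python3 - <<'E'
from h import *
go([515,-114,21.7],-7.2,-22)
g=cam("top");P=cloud(g)
g=cam("wrist");cv2.imwrite("pics/w4.png",g["image"]);P=cloud(g);z=P[...,2]
m=((np.asarray(g["depth"])>0)&(z>32)&(z<60)&(abs(P[...,0]-521)<60)&(abs(P[...,1]+115)<27)).astype(np.uint8)
p=P[m>0];print(len(p),p[:,2].max(),cv2.minAreaRect(p[:,:2].astype(np.float32)))
E
```

```text
t 10.83 p [ 515.6 -114.6   22. ] yaw -7.25 pitch -21.96 z [-0.371  0.047 -0.927] F [-0.  -0.3  0.7] w 85.6 q [ 0.05  0.64 -0.17 -0.07 -1.13  1.44]
shift mm [-0.5 -0.5  0.5] turn [ 0.0003 -0.0006 -0.0008]
17961 52.84764341147515 ((522.6262817382812, -115.03755187988281), (32.38435745239258, 76.7743911743164), 83.12311553955078)
```

View pics/w4.png

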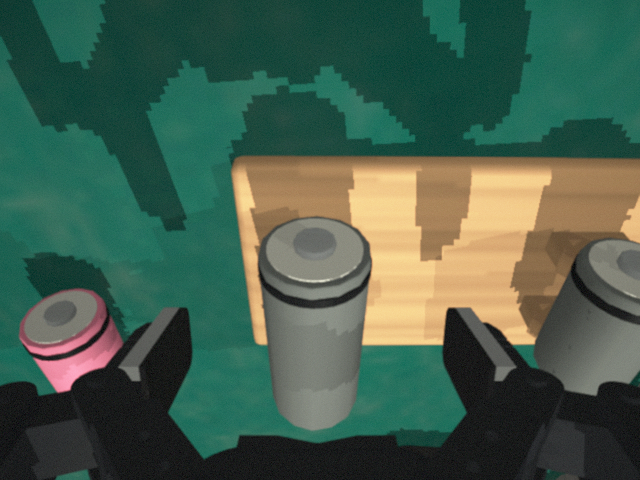

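The cell is back in the saddles at (315,320), level and between the tilted fingers. I'll grip it now and lift.

Emit:
play_rows(travel=[[0,0,0],[0,0,0],[0,0,0],[0,0,0],[0,0,0],[0,0,0],[0,0,0],[0,0,0]], rotation=[[0,0,0],[0,0,0],[0,0,0],[0,0,0],[0,0,0],[0,0,0],[0,0,0],[0,0,0]], grip=[0,0,0,0,0,0,0,0])

```text
clock: 11.6
position: [515.5, -114.0, 23.9]
ee_rot: [0.98, -0.062, -0.19, -0.012]
contact_force: [0.2, 4.3, 5.6]
gripper_width: 30.6
```

```bash
python3 - <<'E'
from h import *
go([515,-114,21.7],-7.2,-22)
E
```

```text
t 11.6 p [ 515.5 -114.    23.9] yaw -7.18 pitch -21.94 z [-0.371  0.047 -0.928] F [0.2 4.3 5.6] w 30.6 q [ 0.05  0.64 -0.17 -0.07 -1.14  1.44]
shift mm [0.3 0.1 2.3] turn [ 0.     -0.0011  0.0003]
```

Emit:
play_rows(travel=[[-0.0038,0,-0.0093],[-0.0075,0,-0.0185],[-0.011,0,-0.028],[-0.011,0,-0.028],[0,0,-0.03],[0,0,-0.015],[0,0,0],[0,0,0],[0,0,0],[0,0,0],[0,0,0]], rotation=[[0,0,0],[0,0,0],[0,0,0],[0,0.05,0],[0,0.08,0],[0,0.09,0],[0,0.09,0],[0,0.074,-0.045],[0,0,-0.075],[0,0,-0.075],[0,0,0]], grip=[0,0,0,0,0,0,0,0,0,0,0])

```text
clock: 12.52
position: [528.3, -116.6, 156.5]
ee_rot: [0.999, 0.035, 0.0, -0.0]
contact_force: [1.3, -0.0, -1.1]
gripper_width: 29.9
```

```bash
python3 - <<'E'
from h import *
go([515,138,140],4)
E
```

```text
t 12.52 p [ 528.3 -116.6  156.5] yaw 4.03 pitch 0.02 z [ 0.     0.001 -1.   ] F [ 1.3 -0.  -1.1] w 29.9 q [ 0.08  0.31 -0.31 -0.   -0.95  1.56]
shift mm [   4.6 -254.9   16.6] turn [-0.0006 -0.0003  0.0005]
```

Emit:
play_rows(travel=[[0.0006,-0.02,0],[0.0006,-0.03,0],[0.0006,-0.032,0],[0.0006,-0.032,0],[0.0006,-0.032,0],[0.0006,-0.032,0],[0.0006,-0.032,0],[0.0004,-0.025,0],[0,-0.02,0],[0,0,0],[0,0,0]], rotation=[[0,0,0],[0,0,0],[0,0,0],[0,0,0],[0,0,0],[0,0,0],[0,0,0],[0,0,0],[0,0,0],[0,0,0],[0,0,0]], grip=[0,0,0,0,0,0,0,0,0,0,0])

```text
clock: 13.43
position: [515.9, 139.0, 156.1]
ee_rot: [0.999, 0.035, -0.0, -0.0]
contact_force: [-0.0, -0.6, -1.9]
gripper_width: 30.4
```

```bash
python3 - <<'E'
from h import *
p0,R=pose();g=cam("wrist");cv2.imwrite("pics/w5.png",g["image"]);P=cloud(g);ok=np.asarray(g["depth"])>0;np.savez("w5.npz",P=P,ok=ok,p0=p0,R=R.as_matrix())
Q=(P-p0)@R.as_matrix()   # tool coordinates
m=ok&(Q[...,2]<10)&(Q[...,2]>-70)&(abs(Q[...,1])<15)&(Q[...,0]>-45)&(Q[...,0]<60)
# crown line of the sleeve: tool z vs x near y=centre
b=m&(abs(Q[...,1])<2.5)
q=Q[b]
for x in range(-40,50,5):
    s=q[(q[:,0]>=x)&(q[:,0]<x+5)]
    if len(s)>5: print(x+2.5,len(s),np.percentile(s[:,2],[5,50]).round(1))
w=ok&(P[...,2]>36)&(P[...,2]<50)&(abs(P[...,0]-550)<22)&(abs(P[...,1]-140)<32)
print("plate",w.sum(),cv2.minAreaRect(P[w][:,:2].astype(np.float32)))
E
```

```text
t 13.43 p [515.9 139.  156.1] yaw 3.99 pitch -0.02 z [-0.  0. -1.] F [-0.  -0.6 -1.9] w 30.4 q [ 0.57  0.3  -0.32 -0.   -0.95  1.07]
-37.5 58 [-16.  -15.3]
-32.5 111 [-17.7 -16.7]
-27.5 128 [-19.6 -18.7]
-22.5 114 [-21.9 -20.9]
-17.5 142 [-23.9 -22.8]
-12.5 150 [-26.1 -24.8]
-7.5 164 [-28.  -26.7]
-2.5 168 [-29.9 -28.8]
2.5 188 [-31.9 -30.8]
7.5 211 [-34.  -32.8]
12.5 224 [-35.9 -34.9]
17.5 240 [-38.  -36.7]
22.5 268 [-40.5 -39.3]
27.5 419 [-41.4 -40.1]
32.5 461 [-38.  -33.6]
37.5 582 [-31.8 -25.9]
plate 1579 ((549.5328979492188, 141.93048095703125), (13.551919937133789, 43.39978790283203), 4.018665790557861)
```

View pics/w5.png

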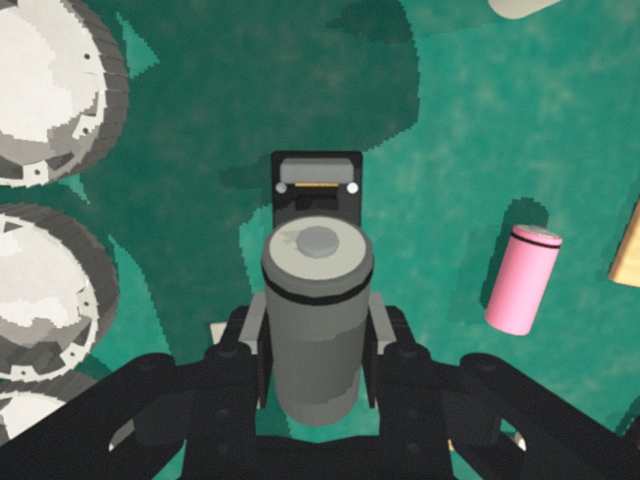

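The cell is held with its nub raised 22° from level while the tool is upright. It is centred on the end block at (315,170).

```bash
cat >> h.py <<'E'
O=np.array([504.1,138.6])
def tcp(f,th):
    a=np.radians(th);t=np.radians(th-22);tx=np.array([np.cos(t),np.sin(t)]);tz=np.array([np.sin(t),-np.cos(t)])
    p=np.array(f)+36*np.array([np.cos(a),np.sin(a)])-.6*tx+13*tz;y=np.radians(Y)
    return [O[0]+p[0]*np.cos(y),O[1]+p[0]*np.sin(y),p[1]]
def to(f,th): print(f,th,np.round(tcp(f,th),1));go(tcp(f,th),Y,th-22)
E
python3 - <<'E'
from h import *
to((-22,60),22);to((-22,39),22)
E
```

```text
(-22, 60) 22 [514.9 139.4  60.5]
t 13.48 p [515.9 138.3 156.1] yaw 3.93 pitch -0.02 z [-0.  0. -1.] F [ 0.4  0.5 -1.7] w 30.0 q [ 0.57  0.3  -0.32 -0.   -0.95  1.07]
shift mm [-0.9 -1.1 95.6] turn [-0.0002  0.0004 -0.0012]
(-22, 39) 22 [514.9 139.4  39.5]
t 13.48 p [515.9 138.3 156.1] yaw 3.93 pitch -0.02 z [-0.  0. -1.] F [ 0.4  0.5 -1.7] w 30.0 q [ 0.57  0.3  -0.32 -0.   -0.95  1.07]
shift mm [ -0.9  -1.1 116.6] turn [-0.0002  0.0004 -0.0012]
```

Emit:
play_rows(travel=[[0,-0.001,0.01],[0,0,0.02],[0,0,0.025],[0,0,0.02],[0,0,0.015],[0,0,0.006],[0,0,0],[0,0,0]], rotation=[[0,0,0],[0,0,0],[0,0,0],[0,0,0],[0,0,0],[0,0,0],[0,0,0],[0,0,0]], grip=[0,0,0,0,0,0,0,0])

```text
clock: 14.15
position: [516.5, 139.0, 60.5]
ee_rot: [0.999, 0.034, 0.0, -0.0]
contact_force: [0.3, 1.1, -1.3]
gripper_width: 30.3
```

```bash
python3 - <<'E'
from h import *
to((-22,39),22)
g=cam("scene");cv2.imwrite("pics/s2.png",cv2.resize(g["image"][220:380,180:340],None,fx=3.5,fy=3.5,interpolation=cv2.INTER_CUBIC))
E
```

```text
(-22, 39) 22 [514.9 139.4  39.5]
t 14.15 p [516.5 139.   60.5] yaw 3.91 pitch 0.05 z [ 0.001  0.001 -1.   ] F [ 0.3  1.1 -1.3] w 30.3 q [ 0.57  0.42 -0.43 -0.   -0.72  1.07]
shift mm [-1.7 -0.5 21.1] turn [-0.0006 -0.0008 -0.0015]
```

View pics/s2.png

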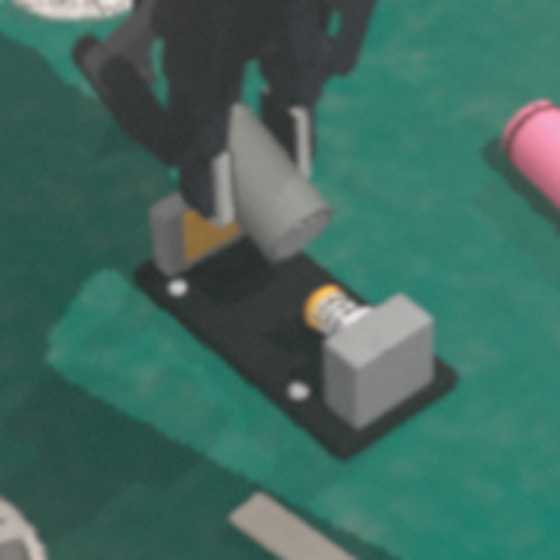

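The cell is nub-up above the bay. Its flat end, near (305,240) in the crop, faces the brass button at (322,300).

Emit:
play_rows(travel=[[0,-0.0005,0.006],[0,0,0.008],[0,0,0.006],[0,0,0],[0,0,0]], rotation=[[0,0,0],[0,0,0],[0,0,0],[0,0,0],[0,0,0]], grip=[0,0,0,0,0])

```text
clock: 14.62
position: [515.8, 139.9, 40.0]
ee_rot: [0.999, 0.035, -0.0, -0.0]
contact_force: [0.7, 0.1, -0.6]
gripper_width: 30.0
```

```bash
python3 - <<'E'
from h import *
to((-22,39),22);to((-41,38.5),22)
E
```

```text
(-22, 39) 22 [514.9 139.4  39.5]
t 14.62 p [515.8 139.9  40. ] yaw 3.98 pitch -0.02 z [-0.  0. -1.] F [ 0.7  0.1 -0.6] w 30.0 q [ 0.57  0.45 -0.45 -0.   -0.67  1.07]
shift mm [-1.   0.5  0.5] turn [-0.0003  0.0003 -0.0004]
(-41, 38.5) 22 [495.9 138.   39. ]
t 14.62 p [515.8 139.9  40. ] yaw 3.98 pitch -0.02 z [-0.  0. -1.] F [ 0.7  0.1 -0.6] w 30.0 q [ 0.57  0.45 -0.45 -0.   -0.67  1.07]
shift mm [-20.    0.5   1. ] turn [-0.0003  0.0003 -0.0004]
```

Emit:
play_rows(travel=[[-0.004,0.0005,0],[-0.004,0,0],[-0.004,0,0],[-0.004,0,0.001],[-0.004,0,0],[0,0,0],[0,0,0]], rotation=[[0,0,0],[0,0,0],[0,0,0],[0,0,0],[0,0,0],[0,0,0],[0,0,0]], grip=[0,0,0,0,0,0,0])

```text
clock: 15.2
position: [497.6, 138.9, 40.5]
ee_rot: [0.999, 0.035, 0.002, -0.001]
contact_force: [4.2, -1.1, 0.9]
gripper_width: 30.0
```

```bash
python3 - <<'E'
from h import *
to((-41,38.5),22)
p0,Rr=pose();R=Rr.as_matrix();p0=np.array(p0)
for th in(22,16,10,5,0):
    print(th, np.round(np.array(tcp((-41,38.5-2*(22-th)/22),th))-tcp((-41,38.5),22),1))
g=cam("wrist");P=cloud(g);ok=np.asarray(g["depth"])>0;Q=(P-p0)@R
q=Q[ok&(abs(Q[...,1])<2.5)&(Q[...,2]<10)&(Q[...,2]>-70)&(Q[...,0]>-20)&(Q[...,0]<22)]
print("crown fit",np.polyfit(q[:,0],q[:,2],1))
E
```

```text
(-41, 38.5) 22 [495.9 138.   39. ]
t 15.2 p [497.6 138.9  40.5] yaw 4.03 pitch 0.25 z [ 0.004  0.002 -1.   ] F [ 4.2 -1.1  0.9] w 30.0 q [ 0.59  0.43 -0.49  0.   -0.64  1.05]
shift mm [-1.8  0.7  1.5] turn [-0.0021 -0.0044  0.0006]
t 15.2 p [497.6 138.9  40.5] yaw 4.03 pitch 0.25 z [ 0.004  0.002 -1.   ] F [ 4.2 -1.1  0.9] w 30.0 q [ 0.59  0.43 -0.49  0.   -0.64  1.05]
22 [0. 0. 0.]
16 [-0.1 -0.  -4. ]
10 [-0.6 -0.  -7.9]
5 [ -1.3  -0.1 -11.2]
0 [ -2.2  -0.2 -14.3]
crown fit [ -0.39917375 -29.82674394]
```

Pressed: about 4 N back along the bay, with the nub still 22° up and no slip. Now I'll tip it down in two halves.

Emit:
play_rows(travel=[[-0.0015,0.0006,0.001],[-0.0003,0,0.002],[-0.0001,0,0.002],[0,0,0.0019],[0.0002,0,0.0019],[0,0,0],[0,0,0]], rotation=[[0,0,0],[0,-0.048,0],[0,-0.048,0],[0,-0.048,0],[0,-0.048,0],[0,0,0],[0,0,0]], grip=[0,0,0,0,0,0,0])

```text
clock: 15.83
position: [497.2, 138.7, 31.3]
ee_rot: [0.995, 0.035, -0.093, 0.002]
contact_force: [4.4, 0.7, 1.0]
gripper_width: 30.3
```

```bash
python3 - <<'E'
from h import *
to((-41,37.5),11);to((-41,36.5),0)
E
```

```text
(-41, 37.5) 11 [495.4 138.   31.7]
t 15.83 p [497.2 138.7  31.3] yaw 3.99 pitch -10.63 z [-0.184 -0.01  -0.983] F [4.4 0.7 1. ] w 30.3 q [ 0.53  0.52 -0.33 -0.11 -0.89  1.18]
shift mm [-1.9  0.6 -0.1] turn [-0.003  -0.0065 -0.0002]
(-41, 36.5) 0 [493.7 137.9  24.7]
t 15.83 p [497.2 138.7  31.3] yaw 3.99 pitch -10.63 z [-0.184 -0.01  -0.983] F [4.4 0.7 1. ] w 30.3 q [ 0.53  0.52 -0.33 -0.11 -0.89  1.18]
shift mm [-2.2  0.6  7.1] turn [-3.000e-03 -1.985e-01  1.000e-04]
```

Emit:
play_rows(travel=[[-0.0013,0.0003,0.0018],[-0.0006,0,0.0018],[0,0,0.0018],[0.0002,0,0.0017],[0,0,0],[0,0,0],[0,0,0]], rotation=[[-0.003,-0.049,0],[0,-0.05,0],[0,-0.05,0],[0,-0.049,0],[0,0,0],[0,0,0],[0,0,0]], grip=[0,0,0,0,0,0,0])

```text
clock: 16.42
position: [494.1, 138.0, 24.1]
ee_rot: [0.981, 0.034, -0.189, 0.007]
contact_force: [7.9, 0.6, -1.0]
gripper_width: 30.2
```

```bash
python3 - <<'E'
from h import *
to((-41,36.5),0);to((-36,36),0)
p0,Rr=pose();g=cam("wrist");cv2.imwrite("pics/w6.png",g["image"]);P=cloud(g);ok=np.asarray(g["depth"])>0
y=np.radians(4);d=P[...,:2]-O;X=d@[np.cos(y),np.sin(y)];Yl=d@[-np.sin(y),np.cos(y)]
b=ok&(abs(Yl)<3)&(P[...,2]>44)&(P[...,2]<60)&(X>-20)&(X<28);print("crown",np.polyfit(X[b],P[...,2][b],1),b.sum())
b=ok&(P[...,2]>37)&(P[...,2]<47)&(X>33)&(X<60)&(abs(Yl)<25);print("plate X",np.percentile(X[b],[2,98]),"Y",np.percentile(Yl[b],[2,98]))
b=ok&(P[...,2]>46)&(P[...,2]<60)&(abs(Yl)<25)&(X>20)&(X<45);print("sleeve end X",np.percentile(X[b],[98,99.5]),"Y",np.percentile(Yl[b],[2,98]))
E
```

```text
(-41, 36.5) 0 [493.7 137.9  24.7]
t 16.42 p [494.1 138.   24.1] yaw 4.01 pitch -21.83 z [-0.371 -0.026 -0.928] F [ 7.9  0.6 -1. ] w 30.2 q [ 0.49  0.62 -0.18 -0.17 -1.13  1.25]
shift mm [-0.6  0.1 -0.4] turn [ 0.0003 -0.003   0.0002]
(-36, 36) 0 [498.7 138.2  24.2]
t 16.42 p [494.1 138.   24.1] yaw 4.01 pitch -21.83 z [-0.371 -0.026 -0.928] F [ 7.9  0.6 -1. ] w 30.2 q [ 0.49  0.62 -0.18 -0.17 -1.13  1.25]
shift mm [ 4.2  0.1 -1.8] turn [ 0.0003 -0.003   0.0002]
t 16.42 p [494.1 138.   24.1] yaw 4.01 pitch -21.83 z [-0.371 -0.026 -0.928] F [ 7.9  0.6 -1. ] w 30.2 q [ 0.49  0.62 -0.18 -0.17 -1.13  1.25]
crown [8.89549984e-03 5.14574578e+01] 2052
plate X [34.12769643 52.51185332] Y [-20.32492964  20.57736585]
sleeve end X [32.55404918 32.86079692] Y [-11.34271309  11.99212752]
```

View pics/w6.png

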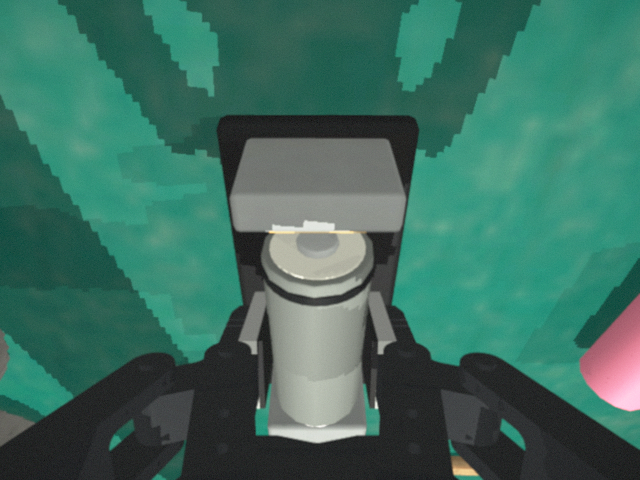

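The cell is level in the bay between the button at (318,430) and the plate at (318,232). Its nub is about 4 mm short of the plate, so I'll ease it forward to contact.

Emit:
play_rows(travel=[[0.0012,0,-0.0005],[0.0012,0,-0.0005],[0.001,0,-0.0004],[0.0007,0,-0.0003],[0,0,0],[0,0,0]], rotation=[[0,0,0],[0,0,0],[0,0,0],[0,0,0],[0,0,0],[0,0,0]], grip=[0,0,0,0,0,0])

```text
clock: 16.97
position: [495.5, 138.0, 24.1]
ee_rot: [0.981, 0.034, -0.192, 0.007]
contact_force: [4.2, 2.3, -1.7]
gripper_width: 30.1
```

```bash
cat > chk.py <<'E'
from h import *
to((-36,36),0)
g=cam("wrist");cv2.imwrite("pics/w_last.png",g["image"]);P=cloud(g);ok=np.asarray(g["depth"])>0
y=np.radians(4);d=P[...,:2]-O;X=d@[np.cos(y),np.sin(y)];Yl=d@[-np.sin(y),np.cos(y)]
b=ok&(abs(Yl)<3)&(P[...,2]>44)&(P[...,2]<60)&(X>-20)&(X<28);print("crown",np.polyfit(X[b],P[...,2][b],1),b.sum())
b=ok&(P[...,2]>46)&(P[...,2]<60)&(abs(Yl)<25)&(X>20)&(X<45);print("sleeve end X",np.percentile(X[b],[98,99.5]),"Y",np.percentile(Yl[b],[2,98]))
b=ok&(P[...,2]>39)&(P[...,2]<45)&(X>37)&(X<60)&(abs(Yl)<12);print("block X",np.percentile(X[b],[2,98]))
E
python3 chk.py
```

```text
(-36, 36) 0 [498.7 138.2  24.2]
t 16.97 p [495.5 138.   24.1] yaw 3.97 pitch -22.19 z [-0.377 -0.027 -0.926] F [ 4.2  2.3 -1.7] w 30.1 q [ 0.49  0.62 -0.17 -0.17 -1.14  1.25]
shift mm [ 2.9 -0.  -1.3] turn [ 0.0008  0.0034 -0.0004]
crown [-3.23457830e-04  5.13403049e+01] 1998
sleeve end X [34.067612   34.36091982] Y [-11.25700086  11.65243549]
block X [40.9505985  52.47203186]
```

Emit:
play_rows(travel=[[0.001,0,-0.0004],[0.001,0,-0.0004],[0,0,0],[0,0,0]], rotation=[[0,0,0],[0,0,0],[0,0,0],[0,0,0]], grip=[0,0,0,0])

```text
clock: 17.35
position: [497.3, 137.9, 24.2]
ee_rot: [0.981, 0.034, -0.193, 0.007]
contact_force: [3.8, 4.3, -1.4]
gripper_width: 30.4
```

```bash
python3 chk.py
```

```text
(-36, 36) 0 [498.7 138.2  24.2]
t 17.35 p [497.3 137.9  24.2] yaw 3.97 pitch -22.27 z [-0.378 -0.028 -0.925] F [ 3.8  4.3 -1.4] w 30.4 q [ 0.49  0.62 -0.17 -0.17 -1.14  1.25]
shift mm [ 1.3 -0.3 -0.5] turn [ 0.0012  0.0046 -0.0004]
crown [-2.31976926e-03  5.14282303e+01] 1948
sleeve end X [35.88887403 36.235282  ] Y [-12.12009541  12.33778065]
block X [37.62973458 52.46206646]
```

Emit:
play_rows(travel=[[0,0,0],[0,0,0],[0,0,0],[0,0,0],[0,0,0],[0,0,0],[0,0,0]], rotation=[[0,0,0],[0,0,0],[0,0,0],[0,0,0],[0,0,0],[0,0,0],[0,0,0]], grip=[0.6,0.8,1,1,1,1,1])

```text
clock: 17.98
position: [496.8, 137.2, 24.2]
ee_rot: [0.98, 0.034, -0.194, 0.008]
contact_force: [0.3, 0.2, 0.1]
gripper_width: 85.1
```

```bash
python3 chk.py
```

```text
(-36, 36) 0 [498.7 138.2  24.2]
t 17.98 p [496.8 137.2  24.2] yaw 3.96 pitch -22.34 z [-0.379 -0.029 -0.925] F [0.3 0.2 0.1] w 85.1 q [ 0.49  0.62 -0.17 -0.17 -1.14  1.25]
shift mm [ 1.8 -0.9 -0.7] turn [ 0.0021  0.0059 -0.0007]
crown [-6.58574191e-03  5.17597395e+01] 1988
sleeve end X [36.5534305  36.82253669] Y [-11.84383199  11.41682593]
block X [37.658974   52.38505337]
```

View pics/w_last.png

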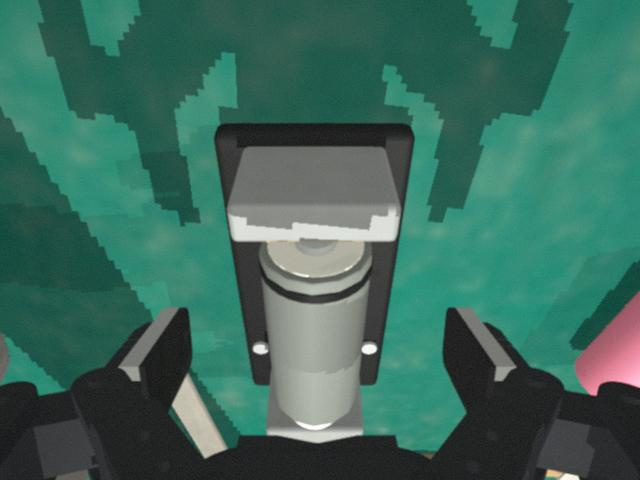

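The cell sits level, with its nub on the plate at (317,243) and its flat end on the button at (315,425). The jaws are open and clear. Now I'll back the arm away.

Emit:
play_rows(travel=[[0,0,-0.008],[0,0,-0.015],[0,0,-0.025],[0,0,-0.03],[0,0,-0.03],[0,0,-0.03],[0,0,-0.01],[0,0,0],[0,0,0]], rotation=[[0,0,0],[0,0,0],[0,0,0],[0,0,0],[0,0,0],[0,0,0],[0,0,0],[0,0,0],[0,0,0]], grip=[1,1,1,1,1,1,1,1,1])

```text
clock: 18.78
position: [552.7, 141.6, 160.9]
ee_rot: [0.98, 0.034, -0.193, 0.007]
contact_force: [-0.7, -0.7, -0.8]
gripper_width: 85.9
```

```bash
python3 - <<'E'
exec(open('chk.py').read())
g=cam("scene");cv2.imwrite("pics/s3.png",cv2.resize(g["image"][180:380,180:460],None,fx=2.8,fy=2.8,interpolation=cv2.INTER_CUBIC))
E
```

```text
(-36, 36) 0 [498.7 138.2  24.2]
t 18.78 p [552.7 141.6 160.9] yaw 3.95 pitch -22.32 z [-0.379 -0.028 -0.925] F [-0.7 -0.7 -0.8] w 85.9 q [ 0.46  0.55  0.09 -0.14 -1.48  1.22]
shift mm [  1.9  -0.5 147. ] turn [ 0.001   0.0056 -0.0008]
crown [-5.15368205e-03  5.19047834e+01] 561
sleeve end X [36.42002874 36.6754107 ] Y [-12.01554967  11.54836765]
block X [37.77302554 52.4050343 ]
```

View pics/s3.png

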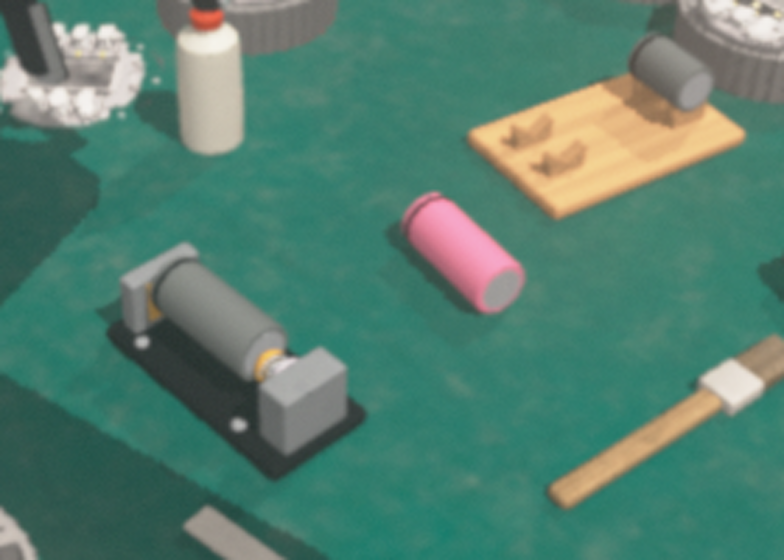

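The cell is seated between button and plate at about (215,315) in the crop. The short cell and the pink one are undisturbed, and the arm is clear.

```bash
python3 -c "
from bench import workorder
print(workorder.job_done())"
```

```text
the job is handed in; nothing more can be done
None
```

The long cell is in the test cradle, level and held between the spring contact and the contact plate. I handed the job in at about 18.8 s of the 37 s allowed.

- **Order of the job:** I pressed the flat end onto the spring button with the nub about 22° up; the force reading was about 4 N. I then tipped the cell level, eased the nub forward to the plate and let go.
- **First attempt:** My first grasp put joint 5 at the end of its range (-0.16 rad as read), so the tool could not lean back far enough. I put the cell back in the rack and regrasped it with the tool leaning the other way. I don't know whether that brush with the limit counts against the joint-range rule.
- **Last checks:**
    - The top of the cell is at 51.9 mm (52 expected), and it is within 0.3° of level.
    - The sleeve's nub end is at 36.4 to 36.7 mm in the cradle frame (36 expected, within calibration).
    - The force on the tool is about zero, and the jaws are open and clear.
    - In the last picture, the short cell and the pink one look undisturbed.
- **What disagreed:** The overhead and wrist cameras differed by about 2 mm in y, and I went with the wrist camera. The spring's travel can't be read directly; the picture shows the button against the cell.

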